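# Index the jug on the ratchet turntable

## Task

In the pottery studio, bring the jug round for its next band of decoration: take the grip of the ratchet lever on the turntable that carries the jug, draw the lever back its loose way (clockwise from above) well past the middle of its swing, then swing it the other way, so that it takes the wheel along, until the jug's handle faces the fixed steel pointer. Move the wheel by the lever only, never touching the wheel or the jug, and let go with everything at rest.

Things in the scene. Friction and masses are not known exactly. Their poses are not given: they have to be found in the camera images.
- turntable: Fixed base, dark steel, 190 mm across, 12 mm high (the plain stand with a beaker and no lever is a bystander). Origin: on the axis of wheel and lever at table height. Its +x axis points to the steel pointer: a rod 130 mm from the axis, 115 mm high, its cone aimed inward at the jug. +x points away from the robot, up to 20 degrees either way; the lever swings on the -x side.
- wheel: What turns: ratchet ring with 24 saw teeth (194 mm across, 40 to 54 mm up), metal head (160 mm across, top 68 mm up), three jaws (to 92 mm up) and, fast in them, a pale terracotta jug 90 mm across, rim 188 mm up. Origin: on the axis at table height. Its +x axis runs through the jug's one handle, a loop out to 70 mm from the axis, 95 to 181 mm up; a small spout on the far side. Touch none of it.
- spindle (a joint): Turn of wheel and jug against the base, rad, growing counter-clockwise from above; 0 when the jug's handle faces the pointer, -1.1 to -0.55 at the start. A drag of about 0.2 N m keeps it where it is left; it has no stops.
- lever (a joint): Lever, rad: 0 at forward stop, grows as drawn back clockwise from above to 1.4 at back stop; starts 0 to 0.3. At value v it points 220 degrees - v counter-clockwise from the turntable's +x. Clockwise its pawl slips over the teeth, wheel stays (0.1 N m); counter-clockwise it bites after 0 to 15 degrees lost and carries the wheel along degree for degree (0.3 N m). Stays where left.
- lever_grip (a point): Centre line of the lever's grip: a fixed upright round wooden post, 22 mm diameter, 180 mm from the turntable's axis at the end of a flat steel arm. It stands 40 to 102 mm above the table (arm and collar below that); this point is 85 mm up, 17 mm under its top. Take it from above, a finger on either side, and follow the circle about the turntable's origin.

How it is judged:
By the outcome, as a careful person would: the job done as asked, in the order asked, and still so for the second after the job is handed in, with the robot touching nothing.
It also fails if it takes over 40 s, if anything falls off the work surface, if the arm or the gripper's body presses on something with over 40 N, if the wrist force passes 120 N, or if a joint passes its speed limit or range.

## Robot

A 6-joint arm with a two-finger parallel gripper is mounted at the origin on the work surface. World frame = base frame: x ahead of the robot, y to its left, z up, the work surface at z = 0. Lengths are in m, angles in rad, forces in N, time in s.
With the tool pointing down it reaches from about 0.35 to 0.975 m from the base axis. Payload 4.9 kg.
Tool frame: the origin (TCP) lies between the finger pads; the fingertips stand 14 mm ahead of it and the grasp point (between the pads) lies 5 mm behind it (manip.finger_overhang is the distance from the TCP to the fingertips, in m); z points along the fingers, y is the line along which they close (so a half turn about z gives the same grasp; the last joint's range is limited). The gripper opens to 85 mm and grips with 20 to 120 N. Pads are 22 mm wide; open, the fingers measure 114 mm over their backs; the gripper's body (76 mm by 85 mm) begins 54 mm behind the grasp point. The pads swing forward as they close: fully open they stand 13 mm farther back than shut.
Start: joints at [1.167, 0.053, 1.613, -0, 1.476, -0.119], TCP at [0.176, 0.6, 0.245] pointing down, gripper open.
Joint ranges: [-3.01, 3.01], [-1.01, 2.22], [0.06, 2.58], [-1.02, 4.17], [0.09, 2.62], [-3.14, 3.14]. Speed limits (rad/s): [2.57, 2.57, 3.14, 3.14, 3.14, 3.14].

## Interface

Orientations are given as a unit quaternion [w, x, y, z].
In Python, from plant import manip, grab_frame gives the robot as it stands.
- The arm moves only by the tool servo_tool, never from a script. Its argument "deltas" is a list that holds one entry, the list of rows, each a list of 5 numbers: the opening in per cent of the stroke, from 0 (shut) to 100 (fully open), then the shift along the world's x, y, z in m, then the turn about the world's z in degrees. A call has exactly 8 rows; each row shifts and turns the commanded pose from where the row before left it; what a row does not reach is not made up. A row lasts 1/10 s, in which the tool goes at most 50 mm and 8.59 degrees, less where a joint would pass 70% of its speed; a pose out of reach is approached as far as the arm can. A call is refused whole if a number of a shift passes 0.05 or a number of a turn 8.59, either way. A call with a gripper value outside its range is refused whole. The fingers move at their own pace and stop on an object; the grip force is fixed at half the most. Time passes only in rows, so rows that do not move let the fingers close, or fill a call up. It gives the time, the measured TCP pose, the force, the opening and the grip force at its end, in the units of the state.
- manip.state(): the state, without advancing time (a new reading comes with each control period).
- grab_frame(name): name is "scene" or "top" or "wrist"; returns a dict with "pixels" (420x560x3 uint8, red, green, blue), "z_map" (420x560 float32, m along the optical axis (not along the pixel's ray), 0 where there is no reading), "fx", "fy", "cx", "cy" (pixels), "dist" ([k1, k2, p1, p2, k3] as OpenCV has them; the pictures are not rectified), "rvec" (rotation vector, rad) and "tvec" (3), from world to camera coordinates, as OpenCV has them; the wrist camera has in their place "T_tool_cam" (4x4, takes a point from camera to tool coordinates, whose origin is the TCP and whose axes are the flange's). Camera axes: x right, y down, z forward; pixel columns grow to the right and rows downward; lengths in m; the calibration is good to about 2 mm. A picture is of the moment at which its call begins: read the wrist's pose just before it.
- manip.job_done(): hands the job in; it is judged then, once.
The state is a dict: "time": time; "joint_pos": joint angles; "joint_vel": joint speeds; "joint_efforts": joint torques, N m; "tool_pos": TCP position; "tool_rot": TCP orientation; "contact_force": force on the tool from outside, world axes, zero at the start; "ft_torque": the same for the moment, N m; "gripper_width": opening from 0.0 (shut) to 1.0 (fully open); "grasp_force": force on a finger pad.
Only numpy, scipy, OpenCV 4.12 (cv2) and the standard library are available. Lean on these libraries where they do the work, as an engineer would, in place of code of your own. Each camera call takes 0.05 s, during which the arm holds its last target. There are 200 camera calls.

## Working session

There is one attempt and no reset: what is moved stays moved. The work goes in short steps, Python scripts to look and compute and a tool call to move; the robot and the scene stay as the last step left them, time stands still between calls to the robot, and variables do not carry over. Pictures are saved under pics/ and viewed, at most 10 in all, crops included, and the job is handed in when it is done.

Besides the shell and the picture viewer there is one more tool, called after ">>>" by a JSON object that holds its "method" and its "body". servo_tool: Moves the arm, as the interface text tells. Its arguments: {"type":"object","properties":{"deltas":{"type":"array"}},"required":["deltas"]}

```bash
mkdir -p pics; cat > h.py <<'E'
import numpy as np, cv2
from plant import manip, grab_frame
def cloud(f):
    K=np.array([[f["fx"],0,f["cx"]],[0,f["fy"],f["cy"]],[0,0,1]])
    v,u=np.mgrid[:420,:560]
    p=cv2.undistortPoints(np.stack([u,v],-1).reshape(-1,1,2).astype(np.float64),K,np.array(f["dist"],float)).reshape(420,560,2)
    z=f["z_map"]; c=np.dstack([p[...,0]*z,p[...,1]*z,z])
    if "rvec" in f:
        R=cv2.Rodrigues(np.array(f["rvec"],float))[0]
        w=(c-np.array(f["tvec"],float).ravel())@R
    else: w=c
    w[z==0]=np.nan
    return w
E
python3 - <<'E'
from h import *
for n in("top","scene"):
    f=grab_frame(n); cv2.imwrite(f"pics/{n}0.png",f["pixels"][...,::-1]); np.savez(f"{n}0.npz",w=cloud(f),p=f["pixels"])
s=manip.state(); print(s["time"],s["tool_rot"],manip.finger_overhang)
E
```

```text
0.1 [-2.40609835e-04  1.41917315e-01  9.89878095e-01 -8.80537662e-04] 0.014
```

View pics/top0.png

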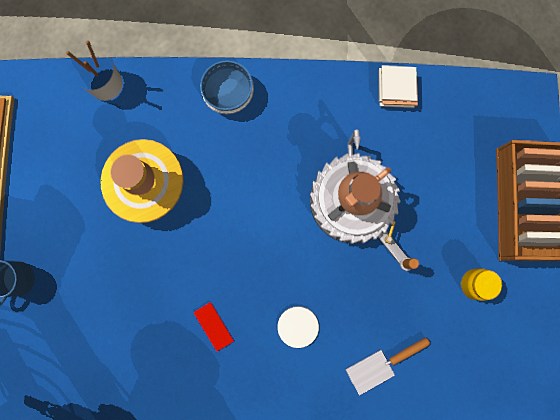

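View pics/scene0.png

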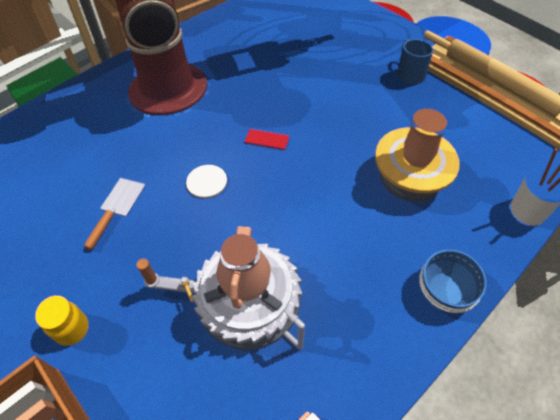

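The top view shows the turntable near (356,198), pointer near (355,138), grip top near (411,264) and jug handle near (383,173). The scene view agrees, with the grip at (147,272), handle at (237,288) and pointer at (298,328). Next I'll measure these.

```bash
cat > m.py <<'E'
from h import *
from scipy.optimize import least_squares
def circ(P,r=None):
    c0=P.mean(0)
    if r: return least_squares(lambda q:np.hypot(*(P-q).T)-r,c0,loss="soft_l1",f_scale=.002).x
    return least_squares(lambda q:np.hypot(*(P-q[:2]).T)-q[2],[*c0,.05],loss="soft_l1",f_scale=.002).x
if __name__=="__main__":
  for n,roi in(("top",(120,290,300,440)),("scene",(220,360,120,320))):
    d=np.load(n+"0.npz");w=d["w"];p=d["p"].astype(int)
    a,b,c,e=roi;W=w[a:b,c:e].reshape(-1,3);P=p[a:b,c:e].reshape(-1,3);z=W[:,2]
    print(n,"table z",np.nanmedian(w[...,2]))
    sat=P.max(1)-P.min(1)
    head=W[(z>.062)&(z<.072)&(sat<40)]
    print("head",len(head),np.nanmedian(head,0), (np.nanmin(head,0)+np.nanmax(head,0))/2,np.ptp(head,axis=0))
    red=(P[:,0]>P[:,2]+30)
    rim=W[(z>.180)&(z<.195)]
    print("rim",len(rim),(rim.min(0)+rim.max(0))/2,np.ptp(rim,axis=0))
    c0=(rim.min(0)+rim.max(0))[:2]/2
    R=np.hypot(*(W[:,:2]-c0).T)
    g=W[red&(z>.09)&(z<.108)&(R>.15)&(R<.21)]
    print("grip top",len(g),(g.min(0)+g.max(0))/2,np.ptp(g,axis=0))
    h=W[(z>.1)&(z<.185)&(R>.052)&(R<.078)]
    print("handle",len(h),np.median(h,0),np.ptp(h,axis=0))
    q=W[(z>.095)&(z<.125)&(R>.075)&(R<.145)]
    print("pointer",len(q),np.median(q,0),np.ptp(q,axis=0))
    # ring fit
    rr=W[(z>.04)&(z<.058)&(sat<60)&(R>.08)&(R<.11)]
    print("ring",len(rr),circ(rr[:,:2]))
E
python3 m.py
```

```text
top table z -0.0006961573620317945
head 2453 [ 0.60744469 -0.2249055   0.06775281] [ 0.64266823 -0.23804268  0.06702557] [0.20703401 0.15768042 0.00989894]
rim 765 [ 0.61791454 -0.23950833  0.18720384] [0.06952408 0.08232648 0.01419748]
grip top 88 [ 0.47750719 -0.35195862  0.09913483] [0.01841335 0.01994443 0.01445303]
handle 29 [ 0.65499707 -0.28430677  0.16933993] [0.01415099 0.01330384 0.07146216]
pointer 87 [ 0.73093776 -0.23207094  0.11297695] [0.04262788 0.01116609 0.02156254]
ring 1510 [ 0.61737079 -0.23839274  0.08730462]
scene table z 0.0007677925194802188
head 3280 [ 0.64664418 -0.25630937  0.0689401 ] [ 0.61761961 -0.25863714  0.06704602] [0.27043122 0.20406692 0.00988643]
rim 1139 [ 0.62105447 -0.23910328  0.18652088] [0.07212156 0.08302968 0.01298713]
grip top 124 [ 0.48084351 -0.35106674  0.09832134] [0.01987996 0.01959009 0.01419228]
handle 174 [ 0.6613416  -0.28469973  0.16367893] [0.0145829  0.01543089 0.07131042]
pointer 165 [ 0.73732524 -0.23126436  0.11440941] [0.04140787 0.01310468 0.02506939]
ring 1819 [ 0.6186862  -0.23661288  0.08957523]
```

>>> {"method": "servo_tool", "body": {"deltas": [[[100,0.024,-0.04,0,-8],[100,0.024,-0.04,0,-8],[100,0.024,-0.04,0,-8],[100,0.024,-0.04,0,-8],[100,0.024,-0.04,0,-8],[100,0.024,-0.04,0,-8],[100,0.024,-0.04,0,-8],[100,0.024,-0.04,0,-8]]]}}

```text
time: 0.9
tool_pos: [0.3679, 0.278, 0.2449]
tool_rot: [0.0, 0.647, 0.763, -0.0]
contact_force: [1.1, -0.2, -0.4]
gripper_width: 0.999
grasp_force: 0.0
```

```bash
cat > a.py <<'E'
from m import *
import sys
C=np.array([.618,-.2385])
def mind(n,f):
    w=cloud(f);W=w.reshape(-1,3);P=f["pixels"].reshape(-1,3).astype(int);z=W[:,2];R=np.hypot(*(W[:,:2]-C).T)
    body=W[(z>.10)&(z<.19)&(R<.052)]
    h=W[(z>.09)&(z<.19)&(R>.051)&(R<.078)&(P[:,0]>P[:,2]+30)]
    q=W[(z>.09)&(z<.125)&(R>.082)&(R<.145)&(abs(P[:,0]-P[:,2])<35)&(W[:,0]>.68)&(abs(W[:,1]+.235)<.05)]
    rg=W[(z>.175)&(z<.195)&(R<.05)]
    cc=circ(rg[:,:2])
    an=lambda X:np.degrees(np.arctan2(*(X[:,:2]-C).T[::-1]))
    print(n,"rimfit",cc.round(4),"handle n",len(h),"ang",np.round([np.mean(an(h)),np.median(an(h)),an(h).min(),an(h).max()],1),"ptr n",len(q),np.round(np.median(an(q)),1))
    for lo,hi in((.12,.15),(.15,.17),(.17,.185)):
        k=h[(h[:,2]>lo)&(h[:,2]<hi)]
        if len(k):print("  ",lo,len(k),np.round([np.mean(an(k)),an(k).min(),an(k).max()],1))
    for lo,hi in((.085,.1),(.1,.12),(.12,.145)):
        k=q[(np.hypot(*(q[:,:2]-C).T)>lo)&(np.hypot(*(q[:,:2]-C).T)<hi)]
        if len(k):print("  ptr",lo,len(k),k.mean(0).round(4),np.round(np.mean(an(k)),1))
if __name__=="__main__":
    for n in ("top","scene"): 
        f=grab_frame(n); mind(n,f)
    s=manip.state();print(s["time"],s["tool_pos"],s["contact_force"])
E
python3 a.py
```

```text
top rimfit [ 0.6155 -0.2361  0.0216] handle n 26 ang [-50.3 -50.3 -55.2 -44.6] ptr n 85 3.4
   0.15 10 [-50.3 -54.6 -45.9]
   0.17 16 [-50.3 -55.2 -44.6]
  ptr 0.085 10 [ 0.7146 -0.2334  0.1103] 3.0
  ptr 0.1 46 [ 0.728  -0.2318  0.1139] 3.5
  ptr 0.12 29 [ 0.7439 -0.2306  0.1108] 3.6
scene rimfit [ 0.6195 -0.2362  0.0224] handle n 179 ang [-46.8 -46.5 -53.9 -42. ] ptr n 155 3.3
   0.12 31 [-45.5 -49.2 -43.2]
   0.15 72 [-47.  -52.6 -42.6]
   0.17 70 [-47.6 -53.9 -42. ]
  ptr 0.085 8 [ 0.7147 -0.2317  0.1123] 4.0
  ptr 0.1 73 [ 0.7294 -0.2317  0.1154] 3.5
  ptr 0.12 74 [ 0.7467 -0.2313  0.1106] 3.2
1.0 [0.36962417 0.27594339 0.2449434 ] [-0.11764227  0.43155604 -0.2819116 ]
```

>>> {"method": "servo_tool", "body": {"deltas": [[[100,0.024,-0.04,0,-8],[100,0.024,-0.04,0,-8],[100,0.002,-0.045,0,-8],[100,0.002,-0.045,0,-8],[100,0.002,-0.045,0,-8],[100,0.002,-0.045,0,-8],[100,0.002,-0.045,0,-8],[100,0.007,-0.046,0,-4.4]]]}}

```text
time: 1.8
tool_pos: [0.4322, -0.0722, 0.2451]
tool_rot: [-0.0, 0.942, 0.335, 0.0]
contact_force: [1.5, 0.4, -0.5]
gripper_width: 1.001
grasp_force: 0.0
```

>>> {"method": "servo_tool", "body": {"deltas": [[[100,0.007,-0.046,0,0],[100,0.007,-0.046,0,0],[100,0.007,-0.046,0,0],[100,0.007,-0.046,0,0],[100,0.008,-0.046,0,0],[100,0.008,-0.046,0,0],[100,0.002,-0.005,0,0],[100,0,0,0,0]]]}}

```text
time: 2.6
tool_pos: [0.4788, -0.3524, 0.2443]
tool_rot: [-0.001, 0.942, 0.336, -0.0]
contact_force: [-0.0, 1.0, -0.1]
gripper_width: 0.999
grasp_force: 0.0
```

```bash
python3 - <<'E'
from h import *
from scipy.spatial.transform import Rotation as Ro
s=manip.state();f=grab_frame("wrist")
w=cloud(f);T=np.array(f["T_tool_cam"]);q=s["tool_rot"]
R=Ro.from_quat([*q[1:],q[0]]).as_matrix()
W=(w@T[:3,:3].T+T[:3,3])@R.T+s["tool_pos"]
W=W.reshape(-1,3);P=f["pixels"].reshape(-1,3).astype(int);d=np.hypot(W[:,0]-.479,W[:,1]+.3515)
k=W[(d<.03)&(W[:,2]>.095)&(W[:,2]<.108)]
print(s["time"],s["tool_pos"],R[:,1],len(k),(k.min(0)+k.max(0))/2 if len(k) else 0,np.ptp(k,axis=0))
cv2.imwrite("pics/w1.png",f["pixels"][...,::-1])
E
```

```text
2.6 [ 0.4787593  -0.35235683  0.24427548] [ 0.6327738  -0.77433367 -0.00216736] 596 [ 0.47994383 -0.35072367  0.09921112] [0.02129339 0.02086342 0.00789793]
```

View pics/w1.png

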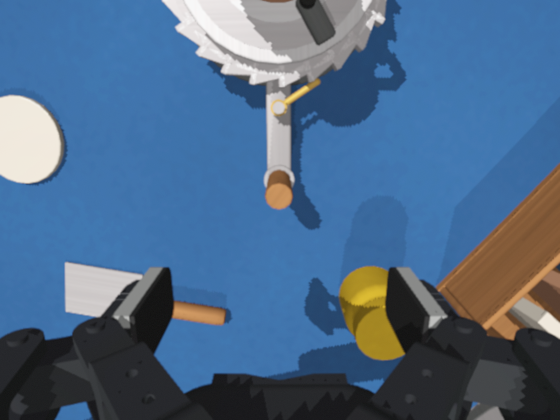

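The wrist view shows the grip post centred between the fingers at (278,190), with the lever arm running up to the wheel. The yellow jar at (372,310) is clear of the fingers. I measure the post at (0.480,-0.351), top about 0.102 m, so I'll descend and close.

>>> {"method": "servo_tool", "body": {"deltas": [[[100,0.001,0.0015,-0.04,0],[100,0,0,-0.04,0],[100,0,0,-0.04,0],[100,0,0,-0.025,0],[100,0,0,-0.0195,0],[100,0,0,0,0],[60,0,0,0,0],[40,0,0,0,0]]]}}

```text
time: 3.45
tool_pos: [0.4807, -0.3508, 0.083]
tool_rot: [0.001, 0.942, 0.337, 0.001]
contact_force: [-0.5, 0.1, 0.6]
gripper_width: 0.689
grasp_force: 0.0
```

>>> {"method": "servo_tool", "body": {"deltas": [[[0,0,0,0,0],[0,0,0,0,0],[0,0,0,0,0],[0,0,0,0,0],[0,0,0,0,0],[0,0,0,0,0],[0,0,0,0,0],[0,0,0,0,0]]]}}

```text
time: 4.25
tool_pos: [0.4802, -0.3513, 0.0821]
tool_rot: [0.001, 0.942, 0.336, 0.0]
contact_force: [-0.0, 1.2, 4.8]
gripper_width: 0.242
grasp_force: 58.8
```

```bash
cat > arc.py <<'E'
import numpy as np,sys
C=np.array([.6185,-.238]);p=np.array([float(sys.argv[1]),float(sys.argv[2])]);st=[float(x) for x in sys.argv[3:]]
d=p-C;r=np.hypot(*d);a=np.degrees(np.arctan2(d[1],d[0]))%360;print("r,a",r,a)
rt=max(min(r,.181),.179); 
for s in st:
    a+=s;n=C+rt*np.array([np.cos(np.radians(a)),np.sin(np.radians(a))]);dd=np.round(n-p,4);p=p+dd;print([0,float(dd[0]),float(dd[1]),0,s],end=", ")
print("\nend",a,p)
E
python3 arc.py .4802 -.3513 -2 -4 -4 -5 -5 -5 -5 -5 -5 -5 -5 -5 -5 -4 -3 -1
```

```text
r,a 0.17878417155889392 219.3254844835571
[0, -0.004, 0.0048, 0, -2.0], [0, -0.0073, 0.0102, 0, -4.0], [0, -0.0065, 0.0106, 0, -4.0], [0, -0.007, 0.014, 0, -5.0], [0, -0.0058, 0.0145, 0, -5.0], [0, -0.0045, 0.0149, 0, -5.0], [0, -0.0032, 0.0153, 0, -5.0], [0, -0.0019, 0.0155, 0, -5.0], [0, -0.0005, 0.0156, 0, -5.0], [0, 0.0009, 0.0156, 0, -5.0], [0, 0.0022, 0.0155, 0, -5.0], [0, 0.0036, 0.0152, 0, -5.0], [0, 0.0048, 0.0148, 0, -5.0], [0, 0.0048, 0.0115, 0, -4.0], [0, 0.0042, 0.0084, 0, -3.0], [0, 0.0015, 0.0028, 0, -1.0], 
end 151.3254844835571 [ 0.4615 -0.1521]
```

>>> {"method": "servo_tool", "body": {"deltas": [[[0,-0.004,0.0048,0,-2.0],[0,-0.0073,0.0102,0,-4.0],[0,-0.0065,0.0106,0,-4.0],[0,-0.007,0.014,0,-5.0],[0,-0.0058,0.0145,0,-5.0],[0,-0.0045,0.0149,0,-5.0],[0,-0.0032,0.0153,0,-5.0],[0,-0.0019,0.0155,0,-5.0]]]}}

```text
time: 5.05
tool_pos: [0.4391, -0.2514, 0.0822]
tool_rot: [0.001, 0.999, 0.036, -0.0]
contact_force: [-2.8, -1.0, 7.9]
gripper_width: 0.24
grasp_force: 59.6
```

Tracking is on the circle with low forces, so I'll carry on.

>>> {"method": "servo_tool", "body": {"deltas": [[[0,-0.0005,0.0156,0,-5.0],[0,0.0009,0.0156,0,-5.0],[0,0.0022,0.0155,0,-5.0],[0,0.0036,0.0152,0,-5.0],[0,0.0048,0.0148,0,-5.0],[0,0.0048,0.0115,0,-4.0],[0,0.0042,0.0084,0,-3.0],[0,0.0015,0.0028,0,-1.0]]]}}

```text
time: 5.85
tool_pos: [0.4601, -0.1505, 0.0821]
tool_rot: [-0.0, 0.969, -0.248, -0.002]
contact_force: [-9.8, 3.9, 13.4]
gripper_width: 0.243
grasp_force: 60.3
```

```bash
python3 a.py; python3 arc.py .4615 -.1521 1 3 4 5 5 5 5 5 5 5 4 3 2 1
```

```text
top rimfit [ 0.6155 -0.236   0.0216] handle n 29 ang [-51.4 -51.7 -55.9 -46. ] ptr n 83 3.5
   0.12 1 [-55.6 -55.6 -55.6]
   0.15 10 [-51.6 -55.8 -47.1]
   0.17 17 [-50.7 -55.1 -46. ]
  ptr 0.085 9 [ 0.7146 -0.2333  0.1118] 3.1
  ptr 0.1 44 [ 0.7275 -0.2318  0.114 ] 3.5
  ptr 0.12 30 [ 0.7437 -0.2305  0.1094] 3.6
scene rimfit [ 0.6194 -0.2363  0.0225] handle n 179 ang [-47.1 -46.6 -53.1 -42. ] ptr n 155 3.3
   0.12 36 [-46.  -50.5 -43.4]
   0.15 68 [-47.5 -52.7 -42.7]
   0.17 69 [-47.6 -53.1 -42. ]
  ptr 0.085 8 [ 0.7147 -0.2317  0.1123] 4.0
  ptr 0.1 72 [ 0.7291 -0.2315  0.115 ] 3.6
  ptr 0.12 75 [ 0.7467 -0.2313  0.1108] 3.2
5.95 [ 0.4601216  -0.15059758  0.0820993 ] [-8.86285018  5.38107639 13.83745512]
r,a 0.17896315263204324 151.31544219456177
[0, -0.0015, -0.0027, 0, 1.0], [0, -0.0041, -0.0084, 0, 3.0], [0, -0.0049, -0.0116, 0, 4.0], [0, -0.0048, -0.0148, 0, 5.0], [0, -0.0036, -0.0152, 0, 5.0], [0, -0.0022, -0.0155, 0, 5.0], [0, -0.0009, -0.0156, 0, 5.0], [0, 0.0005, -0.0156, 0, 5.0], [0, 0.0019, -0.0155, 0, 5.0], [0, 0.0032, -0.0153, 0, 5.0], [0, 0.0035, -0.012, 0, 4.0], [0, 0.0031, -0.0088, 0, 3.0], [0, 0.0024, -0.0057, 0, 2.0], [0, 0.0013, -0.0029, 0, 1.0], 
end 204.31544219456177 [ 0.4554 -0.3117]
```

>>> {"method": "servo_tool", "body": {"deltas": [[[0,-0.0015,-0.0027,0,1.0],[0,-0.0041,-0.0084,0,3.0],[0,-0.0049,-0.0116,0,4.0],[0,-0.0048,-0.0148,0,5.0],[0,-0.0036,-0.0152,0,5.0],[0,-0.0022,-0.0155,0,5.0],[0,-0.0009,-0.0156,0,5.0],[0,0.0005,-0.0156,0,5.0]]]}}

```text
time: 6.75
tool_pos: [0.4391, -0.2519, 0.0821]
tool_rot: [0.0, 0.999, 0.039, -0.0]
contact_force: [-2.2, 1.8, 7.3]
gripper_width: 0.235
grasp_force: 59.6
```

```bash
python3 a.py; python3 arc.py .44 -.2515 4 3 2 1 0 0 0 0
```

```text
top rimfit [ 0.6146 -0.2367  0.0215] handle n 50 ang [-17.4 -16.8 -24.  -13.3] ptr n 83 3.6
   0.12 10 [-15.3 -17.9 -13.6]
   0.15 11 [-18.3 -22.9 -13.6]
   0.17 19 [-18.2 -24.  -13.3]
  ptr 0.085 10 [ 0.7141 -0.2332  0.112 ] 3.2
  ptr 0.1 45 [ 0.7284 -0.2318  0.1136] 3.5
  ptr 0.12 28 [ 0.7442 -0.2305  0.1093] 3.6
scene rimfit [ 0.6193 -0.2367  0.0224] handle n 174 ang [-17.4 -17.6 -22.  -10.2] ptr n 156 3.3
   0.12 31 [-18.8 -21.8 -14.3]
   0.15 64 [-17.5 -21.7 -12.3]
   0.17 76 [-16.6 -22.  -10.2]
  ptr 0.085 8 [ 0.7148 -0.2317  0.1124] 4.0
  ptr 0.1 74 [ 0.7294 -0.2316  0.1152] 3.6
  ptr 0.12 74 [ 0.7469 -0.2313  0.1103] 3.2
6.85 [ 0.43921537 -0.25293933  0.08211514] [-5.6450455  -0.3183084   9.15047527]
r,a 0.1790097762693424 184.32506043473848
[0, 0.0014, -0.0124, 0, 4.0], [0, 0.0016, -0.0093, 0, 3.0], [0, 0.0013, -0.0061, 0, 2.0], [0, 0.0008, -0.003, 0, 1.0], [0, -0.0, 0.0, 0, 0.0], [0, -0.0, 0.0, 0, 0.0], [0, -0.0, 0.0, 0, 0.0], [0, -0.0, 0.0, 0, 0.0], 
end 194.32506043473848 [ 0.4451 -0.2823]
```

```bash
python3 arc.py .44 -.2515 4 4 4 3 2 0 0 0
```

```text
r,a 0.1790097762693424 184.32506043473848
[0, 0.0014, -0.0124, 0, 4.0], [0, 0.0022, -0.0123, 0, 4.0], [0, 0.0031, -0.0121, 0, 4.0], [0, 0.0029, -0.0089, 0, 3.0], [0, 0.0021, -0.0059, 0, 2.0], [0, 0.0, 0.0, 0, 0.0], [0, 0.0, 0.0, 0, 0.0], [0, 0.0, 0.0, 0, 0.0], 
end 201.32506043473848 [ 0.4517 -0.3031]
```

>>> {"method": "servo_tool", "body": {"deltas": [[[0,0.0014,-0.0124,0,4.0],[0,0.0022,-0.0123,0,4.0],[0,0.0031,-0.0121,0,4.0],[0,0.0029,-0.0089,0,3.0],[0,0.0021,-0.0059,0,2.0],[0,0,0,0,0],[0,0,0,0,0],[0,0,0,0,0]]]}}

```text
time: 7.65
tool_pos: [0.4515, -0.3034, 0.0821]
tool_rot: [0.001, 0.983, 0.184, 0.0]
contact_force: [-1.3, -0.7, 5.9]
gripper_width: 0.24
grasp_force: 60.3
```

```bash
cat > v.py <<'E'
from a import *
import sys
ims=[]
for n,(a,b,c,e) in(("top",(125,225,310,410)),("scene",(220,350,190,320))):
    f=grab_frame(n);mind(n,f);ims.append(cv2.resize(f["pixels"][a:b,c:e,::-1],(390,390),interpolation=cv2.INTER_CUBIC))
    np.savez(f"{n}{sys.argv[1]}.npz",w=cloud(f),p=f["pixels"])
cv2.imwrite(f"pics/v{sys.argv[1]}.png",np.hstack(ims))
s=manip.state();print(s["time"],s["tool_pos"],s["contact_force"])
E
python3 v.py 1
```

```text
top rimfit [ 0.6147 -0.2376  0.0216] handle n 67 ang [ 0.   0.5 -5.9  3.3] ptr n 82 3.3
   0.12 22 [ 0.2 -3.7  2.6]
   0.15 15 [-0.  -3.6  2.3]
   0.17 19 [-0.8 -5.9  2.8]
  ptr 0.085 9 [ 0.7143 -0.2337  0.1102] 2.8
  ptr 0.1 46 [ 0.7279 -0.2319  0.1139] 3.4
  ptr 0.12 27 [ 0.744  -0.2307  0.1101] 3.6
scene rimfit [ 0.6186 -0.2368  0.0224] handle n 185 ang [-1.7 -2.3 -5.5  6.5] ptr n 154 3.3
   0.12 39 [-3.3 -5.4  0.3]
   0.15 63 [-2.  -5.4  4.3]
   0.17 77 [-0.5 -5.5  6.5]
  ptr 0.085 8 [ 0.7148 -0.2317  0.1124] 4.0
  ptr 0.1 72 [ 0.7292 -0.2316  0.1152] 3.6
  ptr 0.12 74 [ 0.7466 -0.2313  0.1106] 3.2
7.75 [ 0.45151667 -0.30342796  0.08215357] [-2.29378097 -0.80423051  6.74357038]
```

View pics/v1.png

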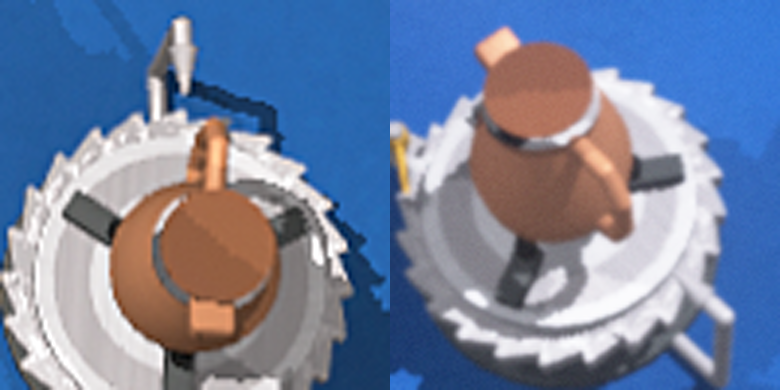

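The top crop shows the handle (210,150) just right of the pointer tip (185,80), and the scene crop agrees. About 3 to 4° of counter-clockwise travel remains. I'll advance 3°, let go, and check from straight above.

>>> {"method": "servo_tool", "body": {"deltas": [[[0,0.0017,-0.0044,0,1.5],[0,0.0018,-0.0043,0,1.5],[0,0,0,0,0],[0,0,0,0,0],[0,0,0,0,0],[50,0,0,0,0],[100,0,0,0,0],[100,0,0,0,0]]]}}

```text
time: 8.55
tool_pos: [0.4543, -0.3108, 0.0802]
tool_rot: [-0.0, 0.978, 0.21, -0.0]
contact_force: [0.0, -0.4, -0.4]
gripper_width: 0.742
grasp_force: 0.0
```

>>> {"method": "servo_tool", "body": {"deltas": [[[100,0,0,0.02,0],[100,0,0,0.04,0],[100,0,0,0.045,0],[100,0,0,0.045,0],[100,0,0,0.045,0],[100,0,0,0.045,0],[100,0,0,0.045,0],[100,0,0,0,0]]]}}

```text
time: 9.35
tool_pos: [0.4563, -0.3126, 0.3745]
tool_rot: [0.006, 0.978, 0.21, 0.004]
contact_force: [1.0, 0.1, -0.0]
gripper_width: 0.997
grasp_force: 0.0
```

```bash
python3 a.py; python3 - <<'E'
from h import *
s=manip.state();f=grab_frame("wrist");print(f["T_tool_cam"],s["tool_rot"])
cv2.imwrite("pics/w2.png",f["pixels"][...,::-1])
E
```

```text
top rimfit [ 0.6147 -0.2377  0.0217] handle n 71 ang [ 2.5  3.3 -3.2  5.9] ptr n 84 3.4
   0.12 23 [ 3.1 -0.8  5.8]
   0.15 18 [ 2.5 -2.2  5.9]
   0.17 17 [ 1.6 -2.4  5.6]
  ptr 0.085 10 [ 0.7143 -0.2333  0.1112] 3.1
  ptr 0.1 45 [ 0.7277 -0.2317  0.1142] 3.5
  ptr 0.12 29 [ 0.744  -0.231   0.1102] 3.4
scene rimfit [ 0.6188 -0.2369  0.0224] handle n 182 ang [ 0.9  0.3 -3.2  8.6] ptr n 154 3.4
   0.12 35 [-1.1 -3.2  2. ]
   0.15 60 [ 0.8 -2.4  6.8]
   0.17 79 [ 2.  -3.2  8.6]
  ptr 0.085 8 [ 0.7147 -0.2316  0.1121] 4.1
  ptr 0.1 74 [ 0.7294 -0.2316  0.1152] 3.6
  ptr 0.12 72 [ 0.7468 -0.2312  0.1107] 3.2
9.45 [ 0.45492587 -0.31145064  0.36721306] [ 0.73459904  0.18495703 -0.22505682]
[[-9.09349851e-04 -9.60510810e-01 -2.78241185e-01  7.09091277e-02]
 [ 9.99999569e-01 -9.25135769e-04 -7.45631988e-05  2.11018214e-04]
 [-1.85792114e-04 -2.78241133e-01  9.60511237e-01 -1.27866573e-01]
 [ 0.00000000e+00  0.00000000e+00  0.00000000e+00  1.00000000e+00]] [1.14572717e-03 9.77639014e-01 2.10285446e-01 8.22215568e-04]
```

View pics/w2.png

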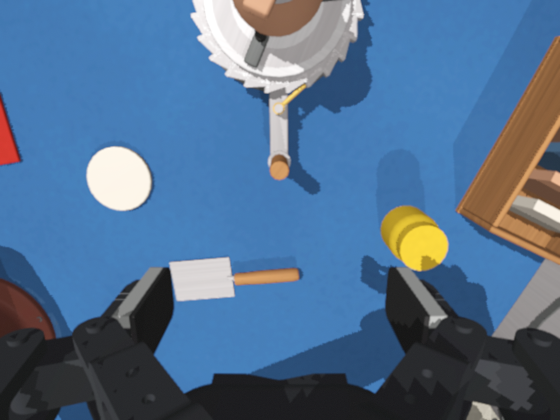

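The wrist view shows the gripper clear, the lever grip free at (279,167) and the jug partly out of frame at the top. I'll move above the jug for one consistent view.

>>> {"method": "servo_tool", "body": {"deltas": [[[100,0.033,0.0125,0,-8],[100,0.033,0.0125,0,-8],[100,0.033,0.0125,0,-8],[100,0.033,0.0125,0,0],[100,0.033,0.0125,0,0],[100,0.03,0.0125,0,0],[100,0,0,0,0],[100,0,0,0,0]]]}}

```text
time: 10.3
tool_pos: [0.6492, -0.2357, 0.3625]
tool_rot: [-0.001, 1.0, 0.003, -0.002]
contact_force: [-0.8, -1.2, -0.2]
gripper_width: 1.001
grasp_force: 0.0
```

```bash
cat > wr.py <<'E'
from a import *
from scipy.spatial.transform import Rotation as Ro
import sys
s=manip.state();f=grab_frame("wrist")
w=cloud(f);T=np.array(f["T_tool_cam"]);q=s["tool_rot"]
R=Ro.from_quat([*q[1:],q[0]]).as_matrix()
w=(w@T[:3,:3].T+T[:3,3])@R.T+s["tool_pos"]
W=w.reshape(-1,3);P=f["pixels"].reshape(-1,3).astype(int);z=W[:,2];np.savez(f"w{sys.argv[1]}.npz",w=w,p=f["pixels"])
Rr=np.hypot(*(W[:,:2]-C).T)
# axis: metal head disc edge and tooth ring
for lo,hi in((.183,.193),(.063,.073),(.045,.058)):
    k=W[(z>lo)&(z<hi)&(Rr<.12)];
    hull=cv2.convexHull(k[:,:2].astype(np.float32)) if len(k)>5 else None
    if hull is not None: print(lo,len(k),cv2.minEnclosingCircle(hull), "fit",circ(hull[:,0]).round(4))
print(s["time"],s["tool_pos"])
cv2.imwrite(f"pics/w{sys.argv[1]}.png",f["pixels"][...,::-1])
E
python3 wr.py 3
```

```text
0.183 3358 ((0.611025869846344, -0.23546847701072693), 0.03558928146958351) fit [ 0.6141 -0.2367  0.0307]
0.063 6778 ((0.6188523173332214, -0.23667864501476288), 0.080085888504982) fit [ 0.6188 -0.2365  0.0795]
0.045 4112 ((0.6076380014419556, -0.240815207362175), 0.10810534656047821) fit [ 0.6178 -0.2361  0.0967]
10.3 [ 0.64921375 -0.23565341  0.36249978]
```

View pics/w3.png

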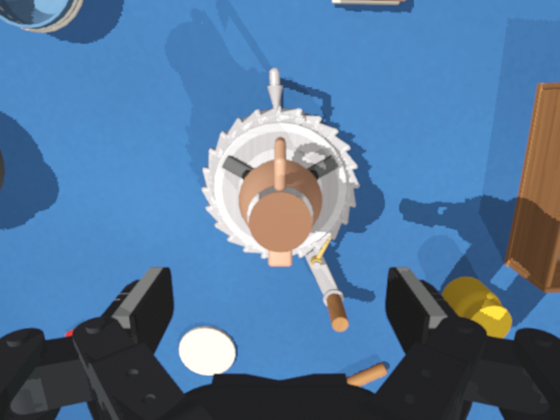

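From above, the handle (280,165) lies nearly in line with the pointer (276,90), slightly clockwise of it. The axis from this view is (0.6188,-0.2366), and the fitted head and ring radii match their stated sizes. I'll take both angles from this one camera.

```bash
cat > an.py <<'E'
import numpy as np,sys
d=np.load(f"w{sys.argv[1]}.npz");W=d["w"].reshape(-1,3);P=d["p"].reshape(-1,3).astype(int);C=np.array([.6188,-.2366])
z=W[:,2];D=W[:,:2]-C;R=np.hypot(*D.T)
def rep(n,m):
    k=D[m];a=np.degrees(np.arctan2(k[:,1],k[:,0]))
    dd=np.polyfit(k[:,0],k[:,1],1)
    print(n,m.sum(),"mean",a.mean().round(2),"mid",((a.min()+a.max())/2).round(2),a.min().round(1),a.max().round(1),"line",np.degrees(np.arctan(dd[0])).round(1),"off mm",(1e3*dd[1]).round(1),"z",np.median(W[m,2]).round(3))
red=P[:,0]>P[:,2]+30
fr=D[:,0]>0
for a,b in((.053,.058),(.058,.063),(.063,.071),(.053,.071)):
    rep(f"handle {a}",red&fr&(z>.15)&(z<.19)&(R>a)&(R<b))
for a,b in((.085,.1),(.1,.115),(.115,.14),(.085,.14)):
    rep(f"ptr {a}",(z>.095)&(z<.125)&(R>a)&(R<b)&fr&(abs(D[:,1])<.04))
m=red&~fr&(z>.165)&(z<.195)&(R>.05)&(R<.07)
if m.sum():
    k=D[m];a=np.degrees(np.arctan2(k[:,1],k[:,0]))%360;print("spout",m.sum(),a.mean(),a.min(),a.max())
g=red&~fr&(z>.095)&(z<.108)&(R>.15)&(R<.2)
k=D[g];print("grip",g.sum(),k.mean(0)+C,np.degrees(np.arctan2(*k.mean(0)[::-1]))%360,np.hypot(*k.mean(0)))
E
python3 an.py 3
```

```text
handle 0.053 82 mean 0.96 mid 0.62 -5.0 6.2 line -1.5 off mm 2.4 z 0.177
handle 0.058 75 mean 0.61 mid 1.07 -3.7 5.9 line -16.3 off mm 18.3 z 0.171
handle 0.063 86 mean 0.77 mid 0.56 -3.5 4.6 line -3.4 off mm 4.8 z 0.164
handle 0.053 243 mean 0.78 mid 0.62 -5.0 6.2 line -0.9 off mm 1.8 z 0.171
ptr 0.085 38 mean 2.95 mid 3.11 1.6 4.6 line 5.4 off mm -4.1 z 0.111
ptr 0.1 169 mean 2.83 mid 2.94 -0.6 6.4 line 0.3 off mm 4.7 z 0.114
ptr 0.115 208 mean 3.0 mid 3.12 -0.5 6.8 line -0.5 off mm 7.6 z 0.113
ptr 0.085 415 mean 2.92 mid 3.11 -0.6 6.8 line 2.8 off mm 0.2 z 0.113
grip 217 [ 0.4573304  -0.31123019] 204.80606872629158 0.17788225797056362
```

About 2° remains, with the side cameras giving 1.6° to 2.5°. I'll go back to the grip.

>>> {"method": "servo_tool", "body": {"deltas": [[[100,-0.033,-0.0125,0,8],[100,-0.033,-0.0125,0,8],[100,-0.033,-0.0125,0,8],[100,-0.033,-0.0125,0,0],[100,-0.033,-0.0125,0,0],[100,-0.03,-0.0125,0,0],[100,0,0,0,0],[100,0,0,0,0]]]}}

```text
time: 11.15
tool_pos: [0.4533, -0.3116, 0.3658]
tool_rot: [0.0, 0.978, 0.209, 0.0]
contact_force: [-0.4, 0.8, -0.4]
gripper_width: 0.997
grasp_force: 0.0
```

>>> {"method": "servo_tool", "body": {"deltas": [[[100,0,0,-0.045,0],[100,0,0,-0.045,0],[100,0,0,-0.045,0],[100,0,0,0,0],[100,0,0,0,0],[100,0,0,0,0],[100,0,0,0,0],[100,0,0,0,0]]]}}

```text
time: 11.95
tool_pos: [0.4556, -0.312, 0.2336]
tool_rot: [0.002, 0.978, 0.21, 0.001]
contact_force: [-0.6, -0.9, -0.1]
gripper_width: 1.002
grasp_force: 0.0
```

>>> {"method": "servo_tool", "body": {"deltas": [[[100,0,0,-0.04,0],[100,0,0,-0.04,0],[100,0,0,-0.04,0],[100,0,0,-0.02,0],[100,0,0,-0.012,0],[100,0,0,0,0],[40,0,0,0,0],[0,0,0,0,0]]]}}

```text
time: 12.75
tool_pos: [0.4558, -0.3123, 0.0811]
tool_rot: [0.002, 0.978, 0.21, 0.001]
contact_force: [-0.4, -0.9, 0.3]
gripper_width: 0.69
grasp_force: 0.0
```

>>> {"method": "servo_tool", "body": {"deltas": [[[0,0,0,0,0],[0,0,0,0,0],[0,0,0,0,0],[0,0,0,0,0],[0,0,0,0,0],[0,0,0,0,0],[0,0,0,0,0],[0,0,0,0,0]]]}}

```text
time: 13.55
tool_pos: [0.4551, -0.3118, 0.0799]
tool_rot: [0.001, 0.978, 0.21, 0.0]
contact_force: [-0.3, -0.1, 4.7]
gripper_width: 0.239
grasp_force: 58.7
```

```bash
python3 v.py 2
```

```text
top rimfit [ 0.6149 -0.2377  0.0217] handle n 72 ang [ 2.5  3.1 -3.   6.4] ptr n 84 3.4
   0.12 24 [ 3.1 -1.4  6. ]
   0.15 17 [ 2.7 -2.3  5.8]
   0.17 20 [ 1.7 -2.9  6.1]
  ptr 0.085 10 [ 0.7142 -0.2332  0.1118] 3.1
  ptr 0.1 46 [ 0.7279 -0.2318  0.1142] 3.5
  ptr 0.12 28 [ 0.744  -0.2307  0.1096] 3.5
scene rimfit [ 0.6189 -0.2368  0.0224] handle n 184 ang [ 0.9  0.4 -2.7  8.1] ptr n 152 3.3
   0.12 34 [-0.8 -2.4  2. ]
   0.15 62 [ 0.6 -2.7  6.6]
   0.17 77 [ 2.1 -2.5  8.1]
  ptr 0.085 9 [ 0.7151 -0.2318  0.1123] 3.9
  ptr 0.1 72 [ 0.7295 -0.2316  0.1152] 3.5
  ptr 0.12 71 [ 0.7468 -0.2312  0.1108] 3.2
13.65 [ 0.45509908 -0.311735    0.07988659] [-0.71689983 -0.57820578  6.01590569]
```

>>> {"method": "servo_tool", "body": {"deltas": [[[0,0.0008,-0.0017,0,0.6],[0,0.0009,-0.002,0,0.7],[0,0.0009,-0.002,0,0.7],[0,0,0,0,0],[0,0,0,0,0],[0,0,0,0,0],[0,0,0,0,0],[0,0,0,0,0]]]}}

```text
time: 14.45
tool_pos: [0.4578, -0.3174, 0.0799]
tool_rot: [0.001, 0.974, 0.227, 0.001]
contact_force: [-0.4, 0.0, 4.9]
gripper_width: 0.238
grasp_force: 58.8
```

```bash
python3 a.py
```

```text
top rimfit [ 0.6151 -0.2376  0.0216] handle n 72 ang [ 4.6  5.4 -1.9  8.1] ptr n 84 3.4
   0.12 20 [5.5 1.2 7.4]
   0.15 19 [5.  0.4 7.4]
   0.17 19 [ 3.3 -1.9  8.1]
  ptr 0.085 10 [ 0.7145 -0.2334  0.1106] 3.0
  ptr 0.1 47 [ 0.7281 -0.2317  0.1141] 3.5
  ptr 0.12 27 [ 0.744  -0.2307  0.1103] 3.5
scene rimfit [ 0.6188 -0.237   0.0224] handle n 182 ang [ 2.7  1.9 -0.8  9.8] ptr n 152 3.2
   0.12 39 [ 0.8 -0.8  3.7]
   0.15 59 [ 2.5 -0.6  8. ]
   0.17 74 [ 3.9 -0.6  9.8]
  ptr 0.085 10 [ 0.7152 -0.2316  0.1119] 4.0
  ptr 0.1 69 [ 0.7295 -0.2317  0.1155] 3.5
  ptr 0.12 73 [ 0.7466 -0.2313  0.1109] 3.2
14.55 [ 0.45783263 -0.31738954  0.07990059] [-0.88115838  0.34581661  4.61690703]
```

The wheel followed by 2°. I'll release, rise and verify from above.

>>> {"method": "servo_tool", "body": {"deltas": [[[50,0,0,0,0],[100,0,0,0,0],[100,0,0,0,0],[100,0,0,0,0],[100,0,0,0,0],[100,0,0,0.02,0],[100,0,0,0.04,0],[100,0,0,0.045,0]]]}}

```text
time: 15.35
tool_pos: [0.4561, -0.3159, 0.183]
tool_rot: [-0.002, 0.974, 0.227, -0.001]
contact_force: [1.1, -0.5, 0.3]
gripper_width: 1.0
grasp_force: 0.0
```

>>> {"method": "servo_tool", "body": {"deltas": [[[100,0,0,0.045,0],[100,0,0,0.045,0],[100,0,0,0.045,0],[100,0,0,0.045,0],[100,0,0,0,0],[100,0.032,0.013,0,-8.5],[100,0.032,0.013,0,-8.5],[100,0.032,0.013,0,-8.5]]]}}

```text
time: 16.15
tool_pos: [0.554, -0.2775, 0.3633]
tool_rot: [-0.0, 1.0, 0.003, -0.0]
contact_force: [-0.4, 0.6, 0.1]
gripper_width: 1.003
grasp_force: 0.0
```

>>> {"method": "servo_tool", "body": {"deltas": [[[100,0.032,0.014,0,0],[100,0.032,0.014,0,0],[100,0.032,0.014,0,0],[100,0,0,0,0],[100,0,0,0,0],[100,0,0,0,0],[100,0,0,0,0],[100,0,0,0,0]]]}}

```text
time: 16.95
tool_pos: [0.6485, -0.2365, 0.3643]
tool_rot: [0.0, 1.0, 0.006, 0.0]
contact_force: [-0.7, 1.3, 0.2]
gripper_width: 1.002
grasp_force: 0.0
```

```bash
python3 wr.py 4; python3 an.py 4
```

```text
0.183 3327 ((0.6108965277671814, -0.23699109256267548), 0.0358029268682003) fit [ 0.6113 -0.2368  0.0324]
0.063 6766 ((0.6187148690223694, -0.23651209473609924), 0.08016179502010345) fit [ 0.6188 -0.2363  0.0796]
0.045 4049 ((0.6084880232810974, -0.24136100709438324), 0.10742766410112381) fit [ 0.6171 -0.2366  0.097 ]
16.95 [ 0.64848425 -0.23652241  0.3643003 ]
handle 0.053 78 mean 2.89 mid 2.73 -2.5 7.9 line -3.6 off mm 6.3 z 0.178
handle 0.058 68 mean 2.98 mid 2.97 -1.4 7.3 line -6.0 off mm 9.5 z 0.171
handle 0.063 87 mean 2.59 mid 2.83 -1.2 6.9 line -4.6 off mm 8.3 z 0.164
handle 0.053 233 mean 2.81 mid 2.73 -2.5 7.9 line 0.3 off mm 2.7 z 0.171
ptr 0.085 40 mean 2.84 mid 2.83 1.1 4.6 line -1.9 off mm 8.0 z 0.111
ptr 0.1 166 mean 2.87 mid 2.82 -0.5 6.2 line -0.2 off mm 5.8 z 0.114
ptr 0.115 204 mean 2.89 mid 2.79 -1.0 6.5 line 3.0 off mm -0.3 z 0.114
ptr 0.085 410 mean 2.88 mid 2.79 -1.0 6.5 line 2.8 off mm 0.1 z 0.113
grip 213 [ 0.45979165 -0.316564  ] 206.69745015560218 0.1779828510876371
```

View pics/w4.png

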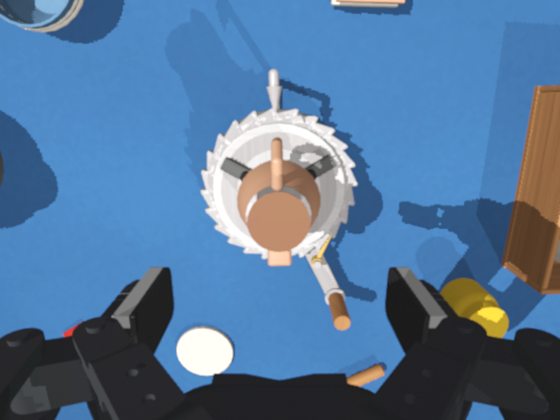

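The handle (277,160) now points straight at the pointer (275,90): handle 2.8° and pointer 2.9° about the axis. Everything is at rest and the gripper touches nothing.

```bash
python3 -c "
from plant import manip;print(manip.job_done())"
```

```text
the job is handed in; nothing more can be done
None
```

The jug's handle now faces the steel pointer to within about 0.1° as measured from above (uncertainty perhaps 1°), moved by the lever only, and I handed the job in at about 17 s with the gripper released and clear; I had let go once 2° short to check from above, then took the grip again to finish.

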